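# Sweep the broken shards off the wedging board into the scrap tray

### The arm

A 6-joint arm with a two-finger parallel gripper is mounted at the origin on the work surface. World frame = base frame: x ahead of the robot, y to its left, z up, the work surface at z = 0. Lengths are in m, angles in rad, forces in N, time in s.
With the tool pointing down it reaches from about 0.35 to 0.775 m from the base axis. Payload 7.3 kg.
Tool frame: the origin (TCP) lies at the very end of the fingers, on their centre line; the grasp point (between the pads) lies 19 mm behind it (robot.hold_point_z is the distance from the TCP to the grasp point, in m); z points along the fingers, y is the direction in which the jaws open and shut (so a half turn about z gives the same grasp; the last joint's range is limited). The gripper opens to 92 mm and grips with 3 to 60 N. Pads are 19 mm wide; open, the fingers measure 130 mm over their backs; the gripper's body (75 mm by 190 mm) begins 47 mm behind the grasp point.
Start: joints at [-0.146, 0.342, 1.524, -0, 1.275, -0.146], TCP at [0.525, 0, 0.227] pointing down, gripper open.
Joint ranges: [-2.53, 2.53], [-0.77, 2.02], [0.04, 2.7], [-1, 4.14], [0.28, 2.66], [-3.11, 3.11]. Speed limits (rad/s): [2.57, 2.57, 3.14, 3.14, 3.14, 3.14].

### API

Orientations are given as [roll, pitch, yaw] about the fixed x, y, z axes, in that order (R = Rz(yaw) Ry(pitch) Rx(roll)).
In Python, from cell import monitor, viewer, robot gives the robot as it stands.
- The arm moves only by the tool move_arm, never from a script. Its argument "deltas" is a list of rows, each an object of numbers: "x", "y", "z": the shift along the tool's x, y, z in m; "wx", "wy", "wz": the turn, a rotation vector about the tool's x, y, z in degrees; "hand": the opening, from 0 (shut) to 1 (fully open). In form: [{"x": .., "y": .., "z": .., "wx": .., "wy": .., "wz": .., "hand": ..}, ...]. A call has 1 to 8 rows; each row is the pose to reach, as a shift and turn from the pose commanded when the call began, along the tool's axes at that moment; what a row does not reach only later rows make up. A row lasts 1/8 s, in which the tool goes at most 62.5 mm and 10.7 degrees, less where a joint would pass 70% of its speed; a pose out of reach is approached as far as the arm can. A call with a gripper value outside its range is refused whole. The fingers move at their own pace and stop on an object; "grip_force" is the grip in N (left out, the last holds). Time passes only in rows, so rows that repeat a pose let the fingers close. It gives the time, the measured TCP pose, the force and the opening at its end, in the units of the state.
- monitor.observe(): the state, without advancing time (a new reading comes with each control period).
- viewer.read_camera(name): name is "scene" or "side" or "wrist"; returns the picture (384x512x3 uint8, red, green, blue); there is no depth.
- viewer.camera_params(name): a dict with "camera_matrix" (3x3 intrinsics, pixels), "R" (3x3) and "t" (3): a world point X has camera coordinates R X + t. Camera axes: x right, y down, z forward; pixel columns grow to the right and rows downward; lengths in m; the calibration is good to about 2 mm. A picture is of the moment at which its call begins: read the wrist's pose just before it. camera_params takes no time and is no camera call; for the wrist camera it gives the pose at the moment of the call.
- robot.hand_in(): hands the job in, once; it reports no verdict.
The state is a dict: "time": time; "qpos": joint angles; "qvel": joint speeds; "joint_efforts": joint torques, N m; "tool_pos": TCP position; "tool_rot": TCP orientation; "contact_force": force on the tool from outside, world axes, zero at the start; "torque": the same for the moment, N m; "opening": finger opening in m.
Only numpy, scipy, OpenCV 4.12 (cv2) and the standard library are available. Lean on these libraries where they do the work, as an engineer would, in place of code of your own. Each camera call takes 0.05 s, during which the arm holds its last target. There are 200 camera calls.

### The job

Clear the four broken clay shards off the plaster board: with the fingers, sweep them along the board and over its end so that they drop into the grey scrap tray there. Do not pick any of them up, and leave the whole cup and vase standing where they are on the board.

Things in the scene. Friction and masses are not known exactly. Their poses are not given: they have to be found in the camera images.
- board: White plaster wedging board fixed on the table: 270 (x) x 340 (y) x 50 mm high. Origin under its centre, at table height; z up. Its flat top is 50 mm above its origin. A wooden lip, 8 mm wide and standing 10 mm above the top, runs along its two long sides (x = -135 to -127 and 127 to 135 mm); the two ends (y = -170 and +170 mm) have no lip.
- tray: Grey open-topped scrap tray, 270 (x) x 140 (y) x 40 mm high, walls and floor 4 mm, fixed on the table against one end of the board (its centre 241 mm from the board's centre along the board's +y or -y, which end varies; axes parallel to the board's). Its rim is 10 mm lower than the board's top. Origin under its centre, at table height.
- toolbox: Closed flat wooden tool box, 270 x 140 x 45 mm high, fixed on the table against the other end of the board. Origin under its centre. Not part of the work.
- shard_a_mid (a point): Broken piece of fired clay, a flat irregular chip about 34 x 30 mm, 12 mm thick, 18 to 35 g, lying loose on the board, two shards on each side of its middle line (60 to 90 mm from it) and at least 110 mm apart. The point is its centre, half-way up; z is its thickness.
- shard_b_mid (a point): Broken piece of fired clay, a flat irregular chip about 36 x 26 mm, 12 mm thick, 18 to 35 g, lying loose on the board, two shards on each side of its middle line (60 to 90 mm from it) and at least 110 mm apart. The point is its centre, half-way up; z is its thickness.
- shard_c_mid (a point): Broken piece of fired clay, a flat irregular chip about 30 x 28 mm, 12 mm thick, 18 to 35 g, lying loose on the board, two shards on each side of its middle line (60 to 90 mm from it) and at least 110 mm apart. The point is its centre, half-way up; z is its thickness.
- shard_d_mid (a point): Broken piece of fired clay, a flat irregular chip about 32 x 30 mm, 12 mm thick, 18 to 35 g, lying loose on the board, two shards on each side of its middle line (60 to 90 mm from it) and at least 110 mm apart. The point is its centre, half-way up; z is its thickness.
- cup_mid (a point): Small whole handleless clay cup, 48 mm across, 45 mm high, loose, standing on the board's middle line among the shards. The point is on its axis half-way up.
- vase_mid (a point): Small whole clay bud vase with a narrow neck, 46 mm across at its widest, 50 mm high, loose, standing on the board's middle line among the shards. The point is on its axis half-way up.

How it is judged:
At the end, for the whole second after the job is handed in: All four shards lie in the scrap tray, their centres within its outline and below its rim; the cup and vase stand upright within 15 mm of where they began (x of shard_a_mid in the frame of tray between -0.135 and 0.135 m and y of shard_a_mid in the frame of tray between -0.07 and 0.07 m and z of shard_a_mid in the frame of tray between 0 and 0.04 m and x of shard_b_mid in the frame of tray between -0.135 and 0.135 m and y of shard_b_mid in the frame of tray between -0.07 and 0.07 m and z of shard_b_mid in the frame of tray between 0 and 0.04 m and x of shard_c_mid in the frame of tray between -0.135 and 0.135 m and y of shard_c_mid in the frame of tray between -0.07 and 0.07 m and z of shard_c_mid in the frame of tray between 0 and 0.04 m and x of shard_d_mid in the frame of tray between -0.135 and 0.135 m and y of shard_d_mid in the frame of tray between -0.07 and 0.07 m and z of shard_d_mid in the frame of tray between 0 and 0.04 m and distance of each of cup_mid, vase_mid from where it was at the start of the episode below 0.015 m and angle between each of cup_mid, vase_mid's own z axis and vertical below 0.3 rad); the robot touches nothing.
It fails at once if a shard is lifted (more than 25 mm above where it lies on the board) (z of any of shard_a_mid, shard_b_mid, shard_c_mid, shard_d_mid in the frame of board above 0.081 m).
It fails at once if the cup or the vase is shifted by more than 15 mm or tipped (distance of any of cup_mid, vase_mid from where it was at the start of the episode above 0.015 m or angle between any of cup_mid, vase_mid's own z axis and vertical above 0.3 rad).
It also fails if it takes over 72 s, if anything falls off the work surface, if the arm or the gripper's body presses on something with over 40 N, if the wrist force passes 120 N, or if a joint passes its speed limit or range.

## Working session

There is one attempt and no reset: what is moved stays moved. The work goes in short steps, Python scripts to look and compute and a tool call to move; the robot and the scene stay as the last step left them, time stands still between calls to the robot, and variables do not carry over. Pictures are saved under pics/ and viewed, about 8 in all and at most 12, crops included, and the job is handed in when it is done.

Besides the shell and the picture viewer there is one more tool, called after "Request:" as name(argument=value, ...), one argument or row to a line, values as JSON. move_arm: Moves the arm, as the interface text tells. Its arguments: {"type":"object","properties":{"deltas":{"type":"array","items":{"type":"object","properties":{"x":{"type":"number"},"y":{"type":"number"},"z":{"type":"number"},"wx":{"type":"number"},"wy":{"type":"number"},"wz":{"type":"number"},"hand":{"type":"number"}}}},"grip_force":{"type":"number"}},"required":["deltas"]}

```bash
ls; mkdir -p pics; python3 - <<'E'
from cell import monitor, viewer, robot
import cv2, numpy as np
s=monitor.observe(); print(s)
for n in ["scene","side"]:
    im=viewer.read_camera(n); cv2.imwrite(f"pics/{n}0.png",im[:,:,::-1])
    p=viewer.camera_params(n); print(n,p['camera_matrix'].tolist(),(-p['R'].T@p['t']).round(3),p['R'].round(3).tolist())
E
```

```text
pics
{'time': 0.0, 'qpos': array([-1.45992679e-01,  3.42700118e-01,  1.52504474e+00, -1.99975533e-05,
        1.27540057e+00, -1.46028953e-01]), 'qvel': array([-0.00169357, -0.00143519,  0.00248227,  0.0002134 ,  0.00015   ,
       -0.00140714]), 'joint_efforts': array([ 7.61924657e-04, -4.31245601e+01, -2.44219762e+01,  7.17750052e-02,
        5.59406646e-02, -1.04314388e-04]), 'tool_pos': array([5.24577886e-01, 8.20184097e-05, 2.26047028e-01]), 'tool_rot': array([-3.14005363e+00, -2.07024817e-04,  1.57083828e+00]), 'contact_force': array([-0.50687712, -0.54959779, -0.71336627]), 'torque': array([ 0.02135777,  0.01525303, -0.02484993]), 'opening': 0.09201793189783228}
scene [[441.5476040137701, 0.0, 256.0893144836062], [0.0, 441.5476040137701, 195.59492699937277], [0.0, 0.0, 1.0]] [0.931 0.382 0.771] [[-0.705, 0.709, 0.011], [0.56, 0.567, -0.603], [-0.434, -0.419, -0.797]]
side [[403.0538400646581, 0.0, 252.71330475510248], [0.0, 403.0538400646581, 192.25304050026503], [0.0, 0.0, 1.0]] [ 0.31  -0.656  0.486] [[0.933, -0.36, -0.016], [-0.192, -0.461, -0.867], [0.305, 0.811, -0.499]]
```

View pics/scene0.png

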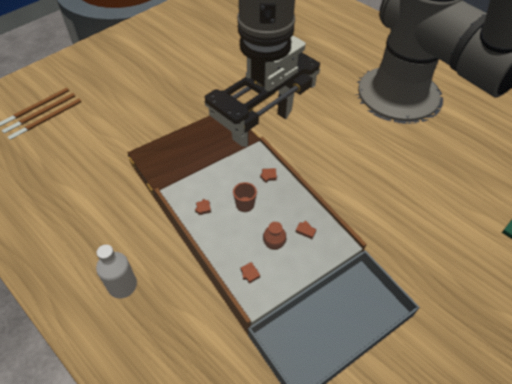

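View pics/side0.png

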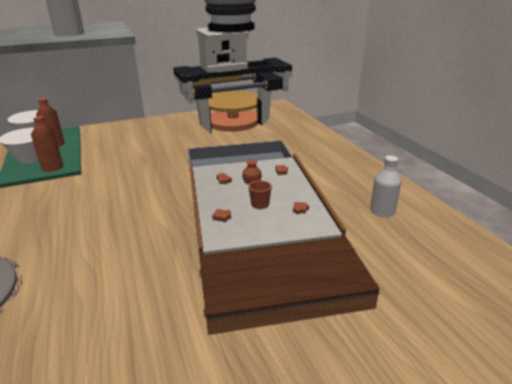

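The scene view shows the white board, with the tool box at its upper left and the tray at its lower right (about 335,320). The shards are at (203,207), (269,174), (306,230) and (250,272), the cup at (245,196) and the vase at (275,235). The side view shows the same layout.

```bash
cat > h.py <<'E'
import cv2, numpy as np
from cell import monitor, viewer, robot
def cast(p,uv,z):
    uv=np.atleast_2d(uv).astype(float)
    d=np.c_[uv,np.ones(len(uv))]@np.linalg.inv(p['camera_matrix']).T@p['R']
    c=-p['R'].T@p['t']
    return (c+d*((z-c[2])/d[:,2])[:,None])[:,:2]
def shards(n,tag=None):
    p=viewer.camera_params(n); im=viewer.read_camera(n)
    if tag: cv2.imwrite(f"pics/{tag}.png",im[:,:,::-1])
    hsv=cv2.cvtColor(im,cv2.COLOR_RGB2HSV)
    white=cv2.inRange(hsv,(0,0,150),(179,40,255))
    red=cv2.inRange(hsv,(0,100,60),(9,255,255))|cv2.inRange(hsv,(172,100,60),(179,255,255))
    return p,im,white,red
def blobs(m,amin=40):
    n,_,st,ce=cv2.connectedComponentsWithStats(m)
    return [(ce[i],st[i]) for i in range(1,n) if st[i][4]>amin]
E
python3 - <<'E'
from h import *
for n in ["scene","side"]:
    p,im,w,r=shards(n)
    cs,_=cv2.findContours(w,cv2.RETR_EXTERNAL,cv2.CHAIN_APPROX_NONE)
    c=max(cs,key=cv2.contourArea)[:,0]
    X=cast(p,c,.05).astype(np.float32)
    ct,sz,a=cv2.minAreaRect(X); print(n,"board",ct,sz,a); print(cv2.boxPoints((ct,sz,a)).round(3).tolist())
    for ce,st in blobs(r): print(ce.round(1),st[2:5],cast(p,ce,.056).round(4),"foot",cast(p,[st[0]+st[2]/2,st[1]+st[3]],.05).round(4))
E
```

```text
scene board (0.5784589052200317, 0.04188743233680725) (0.3370327353477478, 0.2493227869272232) 79.49351501464844
[[0.42500001192092896, -0.10100000351667404], [0.6700000166893005, -0.1469999998807907], [0.7319999933242798, 0.1850000023841858], [0.4869999885559082, 0.23000000417232513]]
[268.3 173.9] [ 15  12 146] [[ 0.483  -0.0162]] foot [[ 0.4928 -0.0058]]
[244.4 194.4] [ 23  28 408] [[ 0.5567 -0.0128]] foot [[0.5824 0.0139]]
[202.7 206.6] [ 14  14 148] [[ 0.6369 -0.0492]] foot [[ 0.6459 -0.0387]]
[274.3 235. ] [ 21  26 414] [[0.5839 0.0969]] foot [[0.6016 0.1144]]
[305.6 229.2] [ 19  16 185] [[0.5316 0.1301]] foot [[0.5421 0.1424]]
[249.5 272.1] [ 18  19 216] [[0.6724 0.1192]] foot [[0.6833 0.1316]]
side board (0.5782631635665894, 0.038947656750679016) (0.3387908339500427, 0.251058965921402) 79.42687225341797
[[0.42399999499320984, -0.10499999672174454], [0.6710000038146973, -0.1509999930858612], [0.7329999804496765, 0.18199999630451202], [0.4860000014305115, 0.2290000021457672]]
[ 47.  136.5] [  31   73 1445] [[0.1419 0.5725]] foot [[0.1531 0.3427]]
[233.7 120.2] [ 48  20 707] [[0.6801 0.4863]] foot [[0.6561 0.4135]]
[256.4 184.8] [ 28  48 736] [[0.5924 0.0719]] foot [[ 0.5616 -0.0093]]
[281.2 169.2] [11  9 80] [[0.6745 0.1202]] foot [[0.67  0.108]]
[223.2 177.9] [14 10 97] [[0.5343 0.1314]] foot [[0.5317 0.1181]]
[300.1 207.3] [ 15  10 124] [[ 0.6389 -0.0487]] foot [[ 0.6345 -0.0597]]
[221.3 214.6] [ 17  12 153] [[ 0.4847 -0.0139]] foot [[ 0.4807 -0.0269]]
```

Request:
move_arm(
  deltas=[
    {"x": 0.03,"y": -0.003,"z": 0.02,"wz": 5,"hand": 0.17},
    {"x": 0.06,"y": -0.006,"z": 0.05,"wz": 10.6,"hand": 0.17},
    {"x": 0.082,"y": -0.006,"z": 0.076,"wz": 10.6,"hand": 0.17},
    {"x": 0.082,"y": -0.006,"z": 0.076,"wz": 10.6,"hand": 0.17},
    {"x": 0.082,"y": -0.006,"z": 0.076,"wz": 10.6,"hand": 0.17},
  ],
)

```text
schema error: expected keys x, y, z, wx, wy, wz, hand
```

```bash
cat > st.py <<'E'
from h import *
C=np.array([.5784,.0405]);a=np.radians(-10.6)
B=np.array([[np.cos(a),np.sin(a)],[-np.sin(a),np.cos(a)]])
import sys
s=monitor.observe()
print(round(s['time'],2),s['tool_pos'].round(4),s['tool_rot'].round(3),"board xy",(B@(s['tool_pos'][:2]-C)).round(4),s['contact_force'].round(1),round(s['opening'],4))
n=sys.argv[1]; p,im,w,r=shards(n,sys.argv[2] if len(sys.argv)>2 else None)
for ce,st in blobs(r,30):
    q=B@(cast(p,ce,.056)[0]-C)
    if abs(q[0])<.2 and abs(q[1])<.35: print(ce.round(0),st[2:5],q.round(4))
E
python3 st.py scene s1
```

```text
0.2 [5.248e-01 1.000e-04 2.263e-01] [-3.141 -0.     1.571] board xy [-0.0453 -0.0496] [ 0.1  0.9 -0.5] 0.0917
[268. 174.] [ 15  12 144] [-0.0835 -0.0732]
[244. 194.] [ 23  28 411] [-0.0118 -0.0566]
[203. 207.] [ 14  14 148] [ 0.0742 -0.0773]
[274. 235.] [ 22  26 416] [-0.005   0.0567]
[306. 229.] [ 20  16 185] [-0.0624  0.0794]
[249. 272.] [ 18  19 216] [0.0778 0.0946]
```

View pics/s1.png

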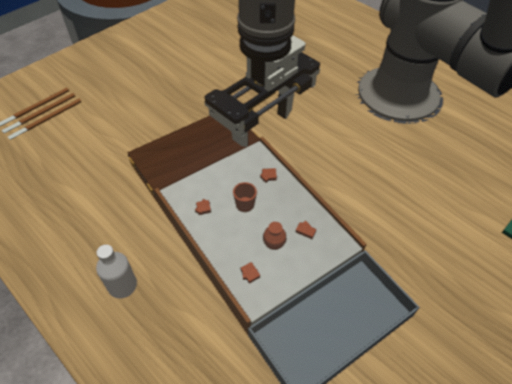

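The call was refused because every row needs all seven keys, so the picture is unchanged. I'll resend it with all keys.

Request:
move_arm(
  deltas=[
    {"x": 0.03,"y": -0.003,"z": 0.02,"wx": 0,"wy": 0,"wz": 5,"hand": 0.17},
    {"x": 0.06,"y": -0.006,"z": 0.05,"wx": 0,"wy": 0,"wz": 10.6,"hand": 0.17},
    {"x": 0.082,"y": -0.006,"z": 0.076,"wx": 0,"wy": 0,"wz": 10.6,"hand": 0.17},
    {"x": 0.082,"y": -0.006,"z": 0.076,"wx": 0,"wy": 0,"wz": 10.6,"hand": 0.17},
    {"x": 0.082,"y": -0.006,"z": 0.076,"wx": 0,"wy": 0,"wz": 10.6,"hand": 0.17},
  ],
)

```text
time: 0.88
tool_pos: [0.5196, 0.0816, 0.1515]
tool_rot: [3.14, 0.0, 1.386]
contact_force: [0.5, -0.1, -0.4]
opening: 0.0461
```

```bash
python3 st.py scene s2
```

```text
0.88 [0.5196 0.0816 0.1515] [3.14  0.    1.386] board xy [-0.0653  0.0296] [ 0.5 -0.1 -0.4] 0.0461
[244. 195.] [ 23  28 445] [-0.011 -0.055]
[203. 207.] [ 14  14 147] [ 0.0742 -0.0772]
[274. 235.] [ 21  26 417] [-0.0048  0.0566]
[306. 229.] [ 19  16 183] [-0.0626  0.0795]
[249. 272.] [ 18  19 217] [0.0778 0.0946]
```

View pics/s2.png

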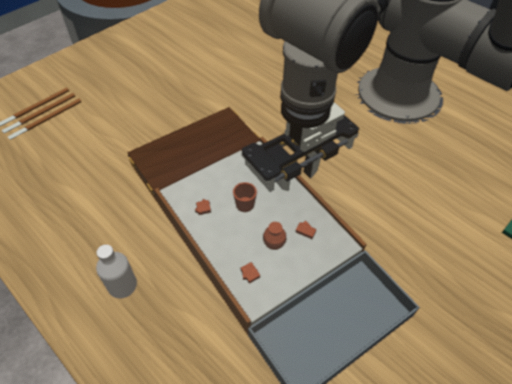

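The gripper hangs behind the right middle shard (306,229), still closing. Next I let the fingers close, then descend.

Request:
move_arm(
  deltas=[
    {"x": 0,"y": 0,"z": 0,"wx": 0,"wy": 0,"wz": 0,"hand": 0.17},
    {"x": 0,"y": 0,"z": 0,"wx": 0,"wy": 0,"wz": 0,"hand": 0.17},
    {"x": 0,"y": 0,"z": 0.03,"wx": 0,"wy": 0,"wz": 0,"hand": 0.17},
    {"x": 0,"y": 0,"z": 0.06,"wx": 0,"wy": 0,"wz": 0,"hand": 0.17},
    {"x": 0,"y": 0,"z": 0.08,"wx": 0,"wy": 0,"wz": 0,"hand": 0.17},
    {"x": 0,"y": 0,"z": 0.09,"wx": 0,"wy": 0,"wz": 0,"hand": 0.17},
    {"x": 0,"y": 0,"z": 0.096,"wx": 0,"wy": 0,"wz": 0,"hand": 0.17},
    {"x": 0,"y": 0,"z": 0.096,"wx": 0,"wy": 0,"wz": 0,"hand": 0.17},
  ],
)

```text
time: 1.92
tool_pos: [0.5192, 0.082, 0.055]
tool_rot: [3.141, -0.0, 1.386]
contact_force: [-1.1, -0.7, -0.4]
opening: 0.0154
```

Request:
move_arm(
  deltas=[
    {"x": 0.01,"y": 0,"z": 0,"wx": 0,"wy": 0,"wz": 0,"hand": 0.17},
    {"x": 0.02,"y": 0,"z": 0,"wx": 0,"wy": 0,"wz": 0,"hand": 0.17},
    {"x": 0.03,"y": 0,"z": 0,"wx": 0,"wy": 0,"wz": 0,"hand": 0.17},
    {"x": 0.04,"y": 0,"z": 0,"wx": 0,"wy": 0,"wz": 0,"hand": 0.17},
    {"x": 0.05,"y": 0,"z": 0,"wx": 0,"wy": 0,"wz": 0,"hand": 0.17},
    {"x": 0.06,"y": 0,"z": 0,"wx": 0,"wy": 0,"wz": 0,"hand": 0.17},
    {"x": 0.07,"y": 0,"z": 0,"wx": 0,"wy": 0,"wz": 0,"hand": 0.17},
    {"x": 0.08,"y": 0,"z": 0,"wx": 0,"wy": 0,"wz": 0,"hand": 0.17},
  ],
)

```text
time: 2.92
tool_pos: [0.5338, 0.1613, 0.0547]
tool_rot: [-3.142, 0.0, 1.386]
contact_force: [0.2, -0.4, 0.0]
opening: 0.0159
```

```bash
python3 st.py scene s3
```

```text
2.92 [0.5338 0.1613 0.0547] [-3.142  0.     1.386] board xy [-0.066   0.1105] [ 0.2 -0.4  0. ] 0.0159
[268. 174.] [ 15  12 149] [-0.0833 -0.073 ]
[244. 194.] [ 22  28 416] [-0.0118 -0.0562]
[203. 207.] [ 14  14 145] [ 0.0741 -0.0774]
[271. 238.] [ 18  23 235] [0.004  0.0595]
[328. 248.] [ 19  15 213] [-0.071   0.1351]
[249. 272.] [ 18  19 216] [0.0779 0.0947]
```

View pics/s3.png

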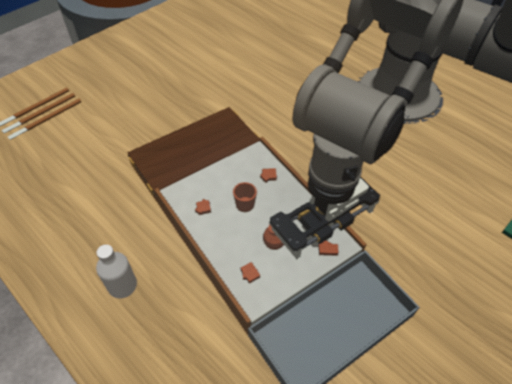

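The fingers are carrying shard (328,248) straight along the lane. The vase is only partly hidden by the gripper. I continue over the edge.

Request:
move_arm(
  deltas=[
    {"x": 0.01,"y": 0,"z": 0,"wx": 0,"wy": 0,"wz": 0,"hand": 0.17},
    {"x": 0.02,"y": 0,"z": 0,"wx": 0,"wy": 0,"wz": 0,"hand": 0.17},
    {"x": 0.03,"y": 0,"z": 0,"wx": 0,"wy": 0,"wz": 0,"hand": 0.17},
    {"x": 0.04,"y": 0,"z": 0,"wx": 0,"wy": 0,"wz": 0,"hand": 0.17},
    {"x": 0.05,"y": 0,"z": 0,"wx": 0,"wy": 0,"wz": 0,"hand": 0.17},
    {"x": 0.06,"y": 0,"z": 0,"wx": 0,"wy": 0,"wz": 0,"hand": 0.17},
    {"x": 0.075,"y": 0,"z": 0,"wx": 0,"wy": 0,"wz": 0,"hand": 0.17},
    {"x": 0.075,"y": 0,"z": 0,"wx": 0,"wy": 0,"wz": 0,"hand": 0.17},
  ],
)

```text
time: 3.98
tool_pos: [0.5477, 0.2356, 0.0547]
tool_rot: [3.141, -0.0, 1.387]
contact_force: [-1.1, -0.1, 0.1]
opening: 0.0154
```

```bash
python3 st.py scene s4
```

```text
3.98 [0.5477 0.2356 0.0547] [ 3.141 -0.     1.387] board xy [-0.0661  0.1861] [-1.1 -0.1  0.1] 0.0154
[268. 174.] [ 15  12 148] [-0.0834 -0.0731]
[244. 194.] [ 23  27 394] [-0.0124 -0.0571]
[203. 207.] [ 14  14 145] [ 0.074  -0.0775]
[274. 235.] [ 21  26 417] [-0.0048  0.0566]
[249. 272.] [ 18  19 217] [0.0778 0.0946]
[338. 283.] [14 14 89] [-0.0399  0.1998]
```

Request:
move_arm(
  deltas=[
    {"x": 0,"y": 0,"z": -0.05,"wx": 0,"wy": 0,"wz": 0,"hand": 0.17},
    {"x": -0.04,"y": 0,"z": -0.095,"wx": 0,"wy": 0,"wz": 0,"hand": 0.17},
    {"x": -0.1,"y": -0.005,"z": -0.095,"wx": 0,"wy": 0,"wz": 0,"hand": 0.17},
    {"x": -0.16,"y": -0.01,"z": -0.095,"wx": 0,"wy": 0,"wz": 0,"hand": 0.17},
    {"x": -0.22,"y": -0.015,"z": -0.095,"wx": 0,"wy": 0,"wz": 0,"hand": 0.17},
    {"x": -0.275,"y": -0.017,"z": -0.095,"wx": 0,"wy": 0,"wz": 0,"hand": 0.17},
    {"x": -0.309,"y": -0.017,"z": -0.095,"wx": 0,"wy": 0,"wz": 0,"hand": 0.17},
    {"x": -0.309,"y": -0.017,"z": -0.095,"wx": 0,"wy": 0,"wz": 0,"hand": 0.17},
  ],
)

```text
time: 5.03
tool_pos: [0.4734, -0.0684, 0.1499]
tool_rot: [3.141, 0.0, 1.382]
contact_force: [0.3, 0.5, -0.2]
opening: 0.0156
```

```bash
python3 st.py scene s5
```

```text
5.03 [ 0.4734 -0.0684  0.1499] [3.141 0.    1.382] board xy [-0.0831 -0.1264] [ 0.3  0.5 -0.2] 0.0156
[268. 174.] [ 15  12 146] [-0.0835 -0.0733]
[244. 194.] [ 23  28 406] [-0.0116 -0.0563]
[203. 207.] [ 14  14 146] [ 0.074  -0.0774]
[274. 235.] [ 22  26 414] [-0.005   0.0563]
[249. 272.] [ 18  19 216] [0.0779 0.0947]
[337. 282.] [ 17  16 142] [-0.0395  0.1977]
```

View pics/s5.png

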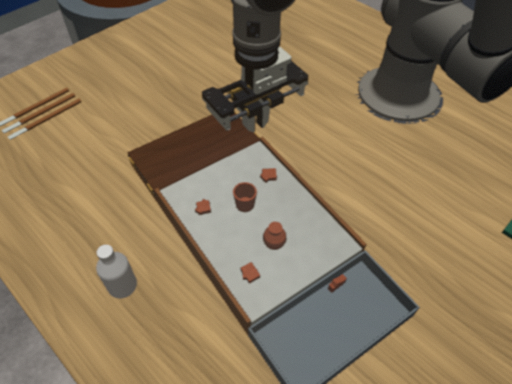

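One shard is in the tray at (337,282), and the fingers are behind shard (268,174). Next I descend and push.

Request:
move_arm(
  deltas=[
    {"x": 0,"y": 0,"z": 0.04,"wx": 0,"wy": 0,"wz": 0,"hand": 0.17},
    {"x": 0,"y": 0,"z": 0.08,"wx": 0,"wy": 0,"wz": 0,"hand": 0.17},
    {"x": 0,"y": 0,"z": 0.095,"wx": 0,"wy": 0,"wz": 0,"hand": 0.17},
    {"x": 0,"y": 0,"z": 0.095,"wx": 0,"wy": 0,"wz": 0,"hand": 0.17},
    {"x": 0.01,"y": 0,"z": 0.095,"wx": 0,"wy": 0,"wz": 0,"hand": 0.17},
    {"x": 0.02,"y": 0,"z": 0.095,"wx": 0,"wy": 0,"wz": 0,"hand": 0.17},
    {"x": 0.03,"y": 0,"z": 0.095,"wx": 0,"wy": 0,"wz": 0,"hand": 0.17},
    {"x": 0.04,"y": 0,"z": 0.095,"wx": 0,"wy": 0,"wz": 0,"hand": 0.17},
  ],
)

```text
time: 6.08
tool_pos: [0.4817, -0.0261, 0.0551]
tool_rot: [3.141, 0.0, 1.386]
contact_force: [-0.1, 0.2, 0.4]
opening: 0.0156
```

Request:
move_arm(
  deltas=[
    {"x": 0.012,"y": 0,"z": 0,"wx": 0,"wy": 0,"wz": 0,"hand": 0.17},
    {"x": 0.024,"y": 0,"z": 0,"wx": 0,"wy": 0,"wz": 0,"hand": 0.17},
    {"x": 0.036,"y": 0,"z": 0,"wx": 0,"wy": 0,"wz": 0,"hand": 0.17},
    {"x": 0.048,"y": 0,"z": 0,"wx": 0,"wy": 0,"wz": 0,"hand": 0.17},
    {"x": 0.06,"y": 0,"z": 0,"wx": 0,"wy": 0,"wz": 0,"hand": 0.17},
    {"x": 0.072,"y": 0,"z": 0,"wx": 0,"wy": 0,"wz": 0,"hand": 0.17},
    {"x": 0.084,"y": 0,"z": 0,"wx": 0,"wy": 0,"wz": 0,"hand": 0.17},
    {"x": 0.096,"y": 0,"z": 0,"wx": 0,"wy": 0,"wz": 0,"hand": 0.17},
  ],
)

```text
time: 7.08
tool_pos: [0.4992, 0.0682, 0.0547]
tool_rot: [3.141, -0.0, 1.386]
contact_force: [-0.5, -1.3, 0.4]
opening: 0.016
```

```bash
python3 st.py scene s6
```

```text
7.08 [0.4992 0.0682 0.0547] [ 3.141 -0.     1.386] board xy [-0.083   0.0127] [-0.5 -1.3  0.4] 0.016
[243. 196.] [ 22  28 376] [-0.0066 -0.0533]
[203. 207.] [ 14  14 149] [ 0.0743 -0.0773]
[301. 207.] [ 17  14 184] [-0.087   0.0333]
[274. 235.] [ 22  26 418] [-0.005   0.0567]
[249. 272.] [ 18  19 215] [0.0779 0.0947]
[337. 282.] [ 17  16 142] [-0.0395  0.1976]
```

Request:
move_arm(
  deltas=[
    {"x": 0.012,"y": 0,"z": 0,"wx": 0,"wy": 0,"wz": 0,"hand": 0.17},
    {"x": 0.024,"y": 0,"z": 0,"wx": 0,"wy": 0,"wz": 0,"hand": 0.17},
    {"x": 0.036,"y": 0,"z": 0,"wx": 0,"wy": 0,"wz": 0,"hand": 0.17},
    {"x": 0.048,"y": 0,"z": 0,"wx": 0,"wy": 0,"wz": 0,"hand": 0.17},
    {"x": 0.06,"y": 0,"z": 0,"wx": 0,"wy": 0,"wz": 0,"hand": 0.17},
    {"x": 0.072,"y": 0,"z": 0,"wx": 0,"wy": 0,"wz": 0,"hand": 0.17},
    {"x": 0.084,"y": 0,"z": 0,"wx": 0,"wy": 0,"wz": 0,"hand": 0.17},
    {"x": 0.096,"y": 0,"z": 0,"wx": 0,"wy": 0,"wz": 0,"hand": 0.17},
  ],
)

```text
time: 8.12
tool_pos: [0.5168, 0.1626, 0.0547]
tool_rot: [3.141, -0.0, 1.386]
contact_force: [-0.8, -0.3, -0.1]
opening: 0.0156
```

Request:
move_arm(
  deltas=[
    {"x": 0.01,"y": 0,"z": 0,"wx": 0,"wy": 0,"wz": 0,"hand": 0.17},
    {"x": 0.02,"y": 0,"z": 0,"wx": 0,"wy": 0,"wz": 0,"hand": 0.17},
    {"x": 0.03,"y": 0,"z": 0,"wx": 0,"wy": 0,"wz": 0,"hand": 0.17},
    {"x": 0.04,"y": 0,"z": 0,"wx": 0,"wy": 0,"wz": 0,"hand": 0.17},
    {"x": 0.05,"y": 0,"z": 0,"wx": 0,"wy": 0,"wz": 0,"hand": 0.17},
    {"x": 0.06,"y": 0,"z": 0,"wx": 0,"wy": 0,"wz": 0,"hand": 0.17},
    {"x": 0.07,"y": 0,"z": 0,"wx": 0,"wy": 0,"wz": 0,"hand": 0.17},
    {"x": 0.08,"y": 0,"z": 0,"wx": 0,"wy": 0,"wz": 0,"hand": 0.17},
  ],
)

```text
time: 9.12
tool_pos: [0.5315, 0.2411, 0.0547]
tool_rot: [3.142, -0.0, 1.386]
contact_force: [0.4, -1.0, 0.0]
opening: 0.0157
```

```bash
python3 st.py scene s7
```

```text
9.12 [0.5315 0.2411 0.0547] [ 3.142 -0.     1.386] board xy [-0.083   0.1886] [ 0.4 -1.   0. ] 0.0157
[244. 193.] [ 23  21 347] [-0.0139 -0.0606]
[203. 207.] [ 14  14 147] [ 0.0742 -0.0774]
[274. 235.] [ 22  26 416] [-0.005   0.0568]
[249. 272.] [ 18  19 216] [0.0778 0.0945]
[358. 283.] [ 19  19 231] [-0.0697  0.2198]
```

View pics/s7.png

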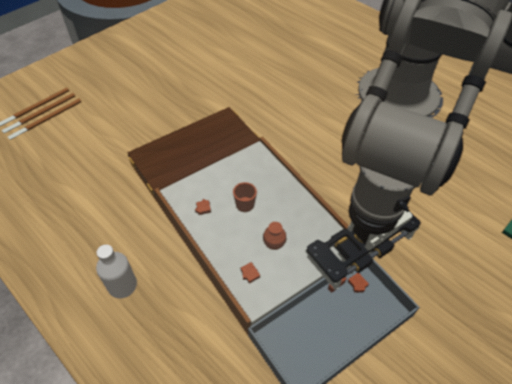

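The second shard (358,283) is in the tray. Next is the far lane: shard C at (249,272).

Request:
move_arm(
  deltas=[
    {"x": 0,"y": 0,"z": -0.05,"wx": 0,"wy": 0,"wz": 0,"hand": 0.17},
    {"x": 0,"y": 0,"z": -0.095,"wx": 0,"wy": 0,"wz": 0,"hand": 0.17},
    {"x": -0.04,"y": 0.04,"z": -0.095,"wx": 0,"wy": 0,"wz": 0,"hand": 0.17},
    {"x": -0.08,"y": 0.08,"z": -0.095,"wx": 0,"wy": 0,"wz": 0,"hand": 0.17},
    {"x": -0.12,"y": 0.12,"z": -0.095,"wx": 0,"wy": 0,"wz": 0,"hand": 0.17},
    {"x": -0.144,"y": 0.161,"z": -0.095,"wx": 0,"wy": 0,"wz": 0,"hand": 0.17},
    {"x": -0.144,"y": 0.161,"z": -0.095,"wx": 0,"wy": 0,"wz": 0,"hand": 0.17},
    {"x": -0.144,"y": 0.161,"z": -0.095,"wx": 0,"wy": 0,"wz": 0,"hand": 0.17},
  ],
)

```text
time: 10.18
tool_pos: [0.6626, 0.0696, 0.1493]
tool_rot: [-3.14, -0.0, 1.386]
contact_force: [-0.7, -0.4, 0.0]
opening: 0.0156
```

```bash
python3 st.py side s8; python3 st.py scene s9
```

```text
10.18 [0.6626 0.0696 0.1493] [-3.14  -0.     1.386] board xy [0.0774 0.0441] [-0.7 -0.4  0. ] 0.0156
[256. 185.] [ 28  48 745] [0.0079 0.0328]
[281. 169.] [11  9 80] [0.0798 0.096 ]
[300. 207.] [ 15  10 123] [ 0.0757 -0.0763]
10.22 [0.6624 0.0702 0.1495] [-3.141 -0.     1.387] board xy [0.0771 0.0446] [-0.7  0.3  1.1] 0.0153
[202. 206.] [ 13  12 113] [ 0.0736 -0.08  ]
[274. 235.] [ 21  27 415] [-0.0049  0.0565]
[249. 272.] [ 18  19 217] [0.0778 0.0946]
[358. 283.] [ 19  19 230] [-0.0698  0.2198]
[336. 282.] [ 17  16 142] [-0.0386  0.1975]
```

Request:
move_arm(
  deltas=[
    {"x": 0,"y": 0,"z": 0.04,"wx": 0,"wy": 0,"wz": 0,"hand": 0.17},
    {"x": 0,"y": 0,"z": 0.08,"wx": 0,"wy": 0,"wz": 0,"hand": 0.17},
    {"x": 0,"y": 0,"z": 0.095,"wx": 0,"wy": 0,"wz": 0,"hand": 0.17},
    {"x": 0,"y": 0,"z": 0.095,"wx": 0,"wy": 0,"wz": 0,"hand": 0.17},
    {"x": 0.01,"y": 0,"z": 0.095,"wx": 0,"wy": 0,"wz": 0,"hand": 0.17},
    {"x": 0.02,"y": 0,"z": 0.095,"wx": 0,"wy": 0,"wz": 0,"hand": 0.17},
    {"x": 0.03,"y": 0,"z": 0.095,"wx": 0,"wy": 0,"wz": 0,"hand": 0.17},
    {"x": 0.04,"y": 0,"z": 0.095,"wx": 0,"wy": 0,"wz": 0,"hand": 0.17},
  ],
)

```text
time: 11.28
tool_pos: [0.6708, 0.1095, 0.0552]
tool_rot: [3.141, -0.0, 1.386]
contact_force: [-0.3, -0.6, 0.3]
opening: 0.0159
```

Request:
move_arm(
  deltas=[
    {"x": 0.012,"y": 0,"z": 0,"wx": 0,"wy": 0,"wz": 0,"hand": 0.17},
    {"x": 0.024,"y": 0,"z": 0,"wx": 0,"wy": 0,"wz": 0,"hand": 0.17},
    {"x": 0.036,"y": 0,"z": 0,"wx": 0,"wy": 0,"wz": 0,"hand": 0.17},
    {"x": 0.048,"y": 0,"z": 0,"wx": 0,"wy": 0,"wz": 0,"hand": 0.17},
    {"x": 0.06,"y": 0,"z": 0,"wx": 0,"wy": 0,"wz": 0,"hand": 0.17},
    {"x": 0.072,"y": 0,"z": 0,"wx": 0,"wy": 0,"wz": 0,"hand": 0.17},
    {"x": 0.084,"y": 0,"z": 0,"wx": 0,"wy": 0,"wz": 0,"hand": 0.17},
    {"x": 0.1,"y": 0,"z": 0,"wx": 0,"wy": 0,"wz": 0,"hand": 0.17},
  ],
)

```text
time: 12.28
tool_pos: [0.6891, 0.2076, 0.0547]
tool_rot: [-3.142, 0.0, 1.385]
contact_force: [0.4, 0.5, -0.6]
opening: 0.016
```

```bash
python3 st.py scene s10
```

```text
12.28 [0.6891 0.2076 0.0547] [-3.142  0.     1.385] board xy [0.0781 0.1846] [ 0.4  0.5 -0.6] 0.016
[203. 207.] [ 14  14 148] [ 0.074  -0.0772]
[358. 283.] [ 19  19 230] [-0.0698  0.2198]
[332. 287.] [ 8  8 37] [-0.0259  0.1996]
[277. 325.] [14  8 41] [0.0945 0.2017]
```

Request:
move_arm(
  deltas=[
    {"x": 0.006,"y": 0,"z": 0,"wx": 0,"wy": 0,"wz": 0,"hand": 0.17},
    {"x": 0,"y": 0,"z": -0.05,"wx": 0,"wy": 0,"wz": 0,"hand": 0.17},
    {"x": -0.04,"y": 0,"z": -0.095,"wx": 0,"wy": 0,"wz": 0,"hand": 0.17},
    {"x": -0.1,"y": 0,"z": -0.095,"wx": 0,"wy": 0,"wz": 0,"hand": 0.17},
    {"x": -0.16,"y": 0,"z": -0.095,"wx": 0,"wy": 0,"wz": 0,"hand": 0.17},
    {"x": -0.22,"y": -0.004,"z": -0.095,"wx": 0,"wy": 0,"wz": 0,"hand": 0.17},
    {"x": -0.275,"y": -0.004,"z": -0.095,"wx": 0,"wy": 0,"wz": 0,"hand": 0.17},
    {"x": -0.312,"y": -0.004,"z": -0.095,"wx": 0,"wy": 0,"wz": 0,"hand": 0.17},
  ],
)

```text
time: 13.32
tool_pos: [0.6269, -0.1019, 0.15]
tool_rot: [3.141, 0.0, 1.384]
contact_force: [0.1, 0.6, -0.0]
opening: 0.0159
```

```bash
python3 st.py scene s11
```

```text
13.32 [ 0.6269 -0.1019  0.15  ] [3.141 0.    1.384] board xy [ 0.0738 -0.1311] [ 0.1  0.6 -0. ] 0.0159
[244. 193.] [ 23  24 364] [-0.0131 -0.0595]
[203. 207.] [ 14  14 149] [ 0.074  -0.0776]
[274. 235.] [ 21  26 408] [-0.0053  0.0564]
[358. 283.] [ 19  19 229] [-0.0699  0.2198]
[337. 282.] [ 17  16 141] [-0.0392  0.1975]
[279. 320.] [ 15  17 155] [0.0868 0.1965]
```

View pics/s11.png

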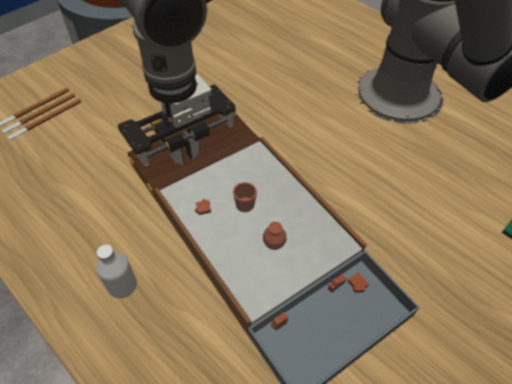

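Three shards are in the tray; C leans near its wall at (279,320). The last shard, at (203,207), gets pushed with a slight inward drift so it doesn't drop onto C.

Request:
move_arm(
  deltas=[
    {"x": 0,"y": 0,"z": 0.04,"wx": 0,"wy": 0,"wz": 0,"hand": 0.17},
    {"x": 0,"y": 0,"z": 0.08,"wx": 0,"wy": 0,"wz": 0,"hand": 0.17},
    {"x": 0,"y": 0,"z": 0.095,"wx": 0,"wy": 0,"wz": 0,"hand": 0.17},
    {"x": 0,"y": 0,"z": 0.095,"wx": 0,"wy": 0,"wz": 0,"hand": 0.17},
    {"x": 0.01,"y": 0,"z": 0.095,"wx": 0,"wy": 0,"wz": 0,"hand": 0.17},
    {"x": 0.02,"y": 0,"z": 0.095,"wx": 0,"wy": 0,"wz": 0,"hand": 0.17},
    {"x": 0.03,"y": 0,"z": 0.095,"wx": 0,"wy": 0,"wz": 0,"hand": 0.17},
    {"x": 0.04,"y": 0,"z": 0.095,"wx": 0,"wy": 0,"wz": 0,"hand": 0.17},
  ],
)

```text
time: 14.38
tool_pos: [0.6353, -0.0588, 0.0553]
tool_rot: [3.141, 0.0, 1.386]
contact_force: [-0.0, -0.2, -0.4]
opening: 0.0154
```

Request:
move_arm(
  deltas=[
    {"x": 0.012,"y": -0.001,"z": 0,"wx": 0,"wy": 0,"wz": 0,"hand": 0.17},
    {"x": 0.024,"y": -0.002,"z": 0,"wx": 0,"wy": 0,"wz": 0,"hand": 0.17},
    {"x": 0.036,"y": -0.003,"z": 0,"wx": 0,"wy": 0,"wz": 0,"hand": 0.17},
    {"x": 0.048,"y": -0.004,"z": 0,"wx": 0,"wy": 0,"wz": 0,"hand": 0.17},
    {"x": 0.06,"y": -0.005,"z": 0,"wx": 0,"wy": 0,"wz": 0,"hand": 0.17},
    {"x": 0.072,"y": -0.006,"z": 0,"wx": 0,"wy": 0,"wz": 0,"hand": 0.17},
    {"x": 0.084,"y": -0.007,"z": 0,"wx": 0,"wy": 0,"wz": 0,"hand": 0.17},
    {"x": 0.096,"y": -0.008,"z": 0,"wx": 0,"wy": 0,"wz": 0,"hand": 0.17},
  ],
)

```text
time: 15.38
tool_pos: [0.6448, 0.0369, 0.0547]
tool_rot: [3.142, -0.0, 1.386]
contact_force: [-0.6, -0.7, 0.9]
opening: 0.0153
```

Request:
move_arm(
  deltas=[
    {"x": 0.012,"y": 0,"z": 0,"wx": 0,"wy": 0,"wz": 0,"hand": 0.17},
    {"x": 0.024,"y": 0,"z": 0,"wx": 0,"wy": 0,"wz": 0,"hand": 0.17},
    {"x": 0.036,"y": 0,"z": 0,"wx": 0,"wy": 0,"wz": 0,"hand": 0.17},
    {"x": 0.048,"y": 0,"z": 0,"wx": 0,"wy": 0,"wz": 0,"hand": 0.17},
    {"x": 0.06,"y": 0,"z": 0,"wx": 0,"wy": 0,"wz": 0,"hand": 0.17},
    {"x": 0.072,"y": 0,"z": 0,"wx": 0,"wy": 0,"wz": 0,"hand": 0.17},
    {"x": 0.084,"y": 0,"z": 0,"wx": 0,"wy": 0,"wz": 0,"hand": 0.17},
    {"x": 0.096,"y": 0,"z": 0,"wx": 0,"wy": 0,"wz": 0,"hand": 0.17},
  ],
)

```text
time: 16.38
tool_pos: [0.6625, 0.1312, 0.0548]
tool_rot: [3.141, 0.0, 1.386]
contact_force: [0.2, 0.7, -0.3]
opening: 0.0154
```

```bash
python3 st.py scene s12
```

```text
16.38 [0.6625 0.1312 0.0548] [3.141 0.    1.386] board xy [0.066  0.1047] [ 0.2  0.7 -0.3] 0.0154
[358. 283.] [ 19  19 229] [-0.0699  0.2198]
[266. 283.] [ 17  18 214] [0.0655 0.1295]
[337. 282.] [ 17  16 142] [-0.0389  0.1974]
[279. 320.] [ 15  17 158] [0.0869 0.1966]
```

Request:
move_arm(
  deltas=[
    {"x": 0.01,"y": -0.004,"z": 0,"wx": 0,"wy": 0,"wz": 0,"hand": 0.17},
    {"x": 0.02,"y": -0.008,"z": 0,"wx": 0,"wy": 0,"wz": 0,"hand": 0.17},
    {"x": 0.03,"y": -0.013,"z": 0,"wx": 0,"wy": 0,"wz": 0,"hand": 0.17},
    {"x": 0.042,"y": -0.018,"z": 0,"wx": 0,"wy": 0,"wz": 0,"hand": 0.17},
    {"x": 0.054,"y": -0.02,"z": 0,"wx": 0,"wy": 0,"wz": 0,"hand": 0.17},
    {"x": 0.066,"y": -0.02,"z": 0,"wx": 0,"wy": 0,"wz": 0,"hand": 0.17},
    {"x": 0.078,"y": -0.02,"z": 0,"wx": 0,"wy": 0,"wz": 0,"hand": 0.17},
    {"x": 0.085,"y": -0.02,"z": 0,"wx": 0,"wy": 0,"wz": 0,"hand": 0.17},
  ],
)

```text
time: 17.42
tool_pos: [0.6585, 0.2186, 0.0546]
tool_rot: [3.141, -0.0, 1.386]
contact_force: [0.1, -0.4, -0.3]
opening: 0.016
```

Request:
move_arm(
  deltas=[
    {"x": 0,"y": 0,"z": -0.05,"wx": 0,"wy": 0,"wz": 0,"hand": 0.17},
    {"x": 0,"y": 0,"z": -0.1,"wx": 0,"wy": 0,"wz": 0,"hand": 0.17},
    {"x": -0.05,"y": -0.04,"z": -0.14,"wx": 0,"wy": 0,"wz": 0,"hand": 0.17},
    {"x": -0.1,"y": -0.08,"z": -0.15,"wx": 0,"wy": 0,"wz": 0,"hand": 0.17},
    {"x": -0.15,"y": -0.12,"z": -0.16,"wx": 0,"wy": 0,"wz": 0,"hand": 0.17},
    {"x": -0.2,"y": -0.12,"z": -0.16,"wx": 0,"wy": 0,"wz": 0,"hand": 0.17},
    {"x": -0.25,"y": -0.12,"z": -0.16,"wx": 0,"wy": 0,"wz": 0,"hand": 0.17},
    {"x": -0.25,"y": -0.12,"z": -0.16,"wx": 0,"wy": 0,"wz": 0,"hand": 0.17},
  ],
)

```text
time: 18.42
tool_pos: [0.4941, -0.0088, 0.2152]
tool_rot: [3.141, 0.001, 1.381]
contact_force: [-0.6, 0.5, 0.3]
opening: 0.0153
```

```bash
python3 st.py scene s13; python3 st.py side s14; python3 -c "
import cv2,numpy as np
a=cv2.imread('pics/s13.png')[150:350,150:420];b=cv2.imread('pics/s14.png')[120:270,150:400]
a=cv2.resize(a,(540,400));b=cv2.resize(b,(333,200));c=np.zeros((600,540,3),np.uint8);c[:400]=a;c[400:,:333]=b;cv2.imwrite('pics/fin.png',c)"
```

```text
18.43 [ 0.4941 -0.0088  0.2152] [3.141e+00 1.000e-03 1.381e+00] board xy [-0.0738 -0.064 ] [-0.6  0.5  0.3] 0.0153
[244. 192.] [ 23  20 343] [-0.0142 -0.0606]
[274. 235.] [ 21  26 405] [-0.0051  0.0564]
[358. 282.] [ 19  19 229] [-0.0698  0.2198]
[337. 282.] [ 17  16 143] [-0.0391  0.1974]
[286. 315.] [ 30  27 294] [0.0719 0.1955]
18.48 [ 0.4945 -0.0071  0.2151] [ 3.141 -0.     1.382] board xy [-0.0737 -0.0623] [-0.1  0.6  0.9] 0.0158
[256. 185.] [ 28  48 746] [0.008  0.0331]
```

View pics/fin.png

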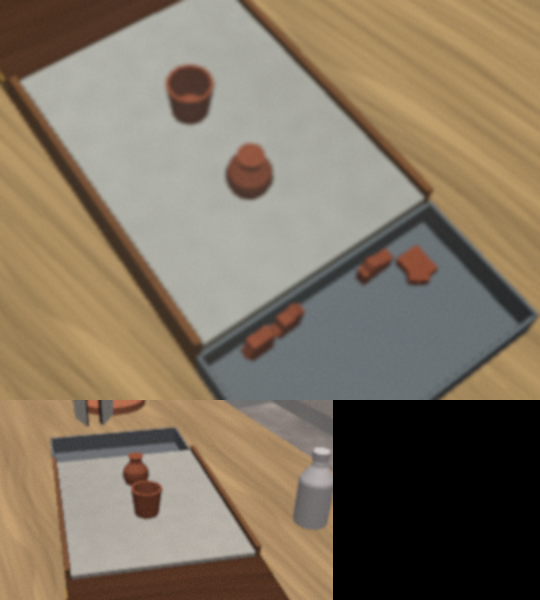

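```bash
python3 st.py scene s15; python3 -c "
from cell import robot
print(robot.hand_in())"
```

```text
18.52 [ 0.4946 -0.006   0.2149] [ 3.141 -0.     1.384] board xy [-0.0738 -0.0612] [ 0.5  0.5 -0.6] 0.0156
[244. 193.] [ 23  21 334] [-0.0139 -0.0602]
[274. 235.] [ 22  26 414] [-0.0051  0.0563]
[358. 283.] [ 19  19 228] [-0.0698  0.2198]
[337. 282.] [ 17  16 143] [-0.039   0.1975]
[286. 315.] [ 30  27 296] [0.0725 0.1956]
the job is handed in; nothing more can be done
None
```

I swept all four shards off the board one at a time into the scrap tray and handed the job in at about 18.5 s. The nearly closed fingers ran along each side, with the TCP about 5 mm above the board top.

**Shards:** the last pictures show the board clear of shards and all four at rest inside the tray. Three lean on edge against the tray wall next to the board. I judged them to be below the rim from the picture, not from a height measurement.

**Cup and vase:** both stand upright where they began. The vase's position in the scene view matches the start within about 1 mm, and the pair's outline in the side view is the same as at the start. In the scene view the cup's red blob shrank and its centre moved about 4 mm. I put that down to the gripper's shadow, because the side view showed no change.

**Other checks:** the measured contact force stayed below about 2 N, and the gripper ended in free air. The first move call was refused for missing keys, and nothing moved.

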